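# Wedge the altar cupboard's door shut

## Robot

A 6-joint arm with a two-finger parallel gripper is mounted at the origin on the work surface. World frame = base frame: x ahead of the robot, y to its left, z up, the work surface at z = 0. Lengths are in mm, angles in rad, forces in N, time in s.
With the tool pointing down it reaches from about 300 to 850 mm from the base axis. Payload 4.2 kg.
Tool frame: the origin (TCP) lies on the centre line of the jaws, within the pads' length; the fingertips stand 14 mm ahead of it and the grasp point (between the pads) lies 5 mm behind it; z points along the fingers, y is the line along which they close (so a half turn about z gives the same grasp; the last joint's range is limited). The gripper opens to 91 mm and grips with 3 to 60 N. Pads are 32 mm wide; open, the fingers measure 118 mm over their backs; the gripper's body (76 mm by 178 mm) begins 60 mm behind the grasp point.
Start: joints at [-0.02, 0.32, 1.565, -0, 1.257, -0.02], TCP at [575.015, 0, 227.976] pointing down, gripper open.
Joint ranges: [-3.11, 3.11], [-0.84, 2.01], [0.21, 2.61], [-1.34, 4.49], [0.05, 2.63], [-2.56, 2.56]. Speed limits (rad/s): [2.57, 2.57, 3.14, 3.14, 3.14, 3.14].

## Interface

Orientations are given as a unit quaternion [w, x, y, z].
In Python, from cell import ctrl gives the robot as it stands.
- The arm moves only by the tool send_rows, never from a script. Its argument "series" is a list of rows, each a list of 7 numbers: the turn, a rotation vector about the tool's x, y, z normalised to -1 to 1, where 1 is 0.1 rad, then the shift along the tool's x, y, z normalised to -1 to 1, where 1 is 0.04 m, then the opening, from -1 (shut) to 1 (fully open), so that 0 is half open. A call has 1 to 10 rows; each row shifts and turns the commanded pose from where the row before left it, along the tool's axes as they then stand; what a row does not reach is not made up. A row lasts 1/10 s, in which the tool goes at most 50 mm and 8.59 degrees, less where a joint would pass 70% of its speed; a pose out of reach is approached as far as the arm can. A call with a number of a shift or a turn outside -1 to 1 is refused whole. A call with a gripper value outside its range is refused whole. The fingers move at their own pace and stop on an object; "squeeze" is the grip in N (left out, the last holds). Time passes only in rows, so rows that do not move let the fingers close. It gives the time, the measured TCP pose, the force, the opening and the grip force at its end, in the units of the state.
- ctrl.state(): the state, without advancing time (a new reading comes with each control period).
- ctrl.camera(name): name is "scene" or "side" or "wrist"; returns a dict with "image" (400x640x3 uint8, red, green, blue), "fx", "fy", "cx", "cy" (pixels), "R" (3x3) and "t" (3): a world point X has camera coordinates R X + t. Camera axes: x right, y down, z forward; pixel columns grow to the right and rows downward; lengths in mm; the calibration is good to about 2 mm. A picture is of the moment at which its call begins. There is no depth.
- ctrl.close_job(): hands the job in; it is judged then, once.
The state is a dict: "t": time; "qpos": joint angles; "qd": joint speeds; "tau": joint torques, N m; "ee_pos": TCP position; "tool_rot": TCP orientation; "wrist_force": force on the tool from outside, world axes, zero at the start; "torque": the same for the moment, N m; "width": finger opening in mm; "gripper_force": force on a finger pad.
Only numpy, scipy, OpenCV 4.12 (cv2) and the standard library are available. Lean on these libraries where they do the work, as an engineer would, in place of code of your own. Each camera call takes 0.05 s, during which the arm holds its last target. There are 200 camera calls.

## Task

The catch of the little cupboard door is broken, so swing the door fully shut and jam it with the wooden wedge: lay the wedge flat on the shelf, thin end towards the door, under the half of the door that is away from its hinges, and push or tap it in until it is firmly stuck and has just raised the door a little on its hinge pins. Do not force it so far that the door rides up off its pins, and leave the other things where they are.

Things in the scene. Friction and masses are not known exactly. Their poses are not given: they have to be found in the camera images.
- sill (a point): Point of the fixed low wooden cupboard (340 wide, 160 deep, 170 mm high), on the shelf surface right below the outer face of the SHUT door, half-way along the door. x points into the cupboard, square to the shut door; y along the shut door to its free edge; z up. Door: 180 mm wide (free edge y = +90 mm), 14 mm thick, outer face x = 0. Its brass knob (18 mm across) sticks out 12 mm at y = +78 mm, about 120 mm up.
- door_hinge (a point): Foot of the door's hinge axis, on the shelf surface: 90 mm to the sill's -y, 7 mm to its +x; axes as sill. The door's lower edge hangs 9 to 14 mm above the shelf (packing under the feet: differs each time, not told), its upper edge 138 mm higher, below the cupboard's top. Under and behind the door the flat plywood shelf runs on, clear for 150 mm. To the hinge's -y the cupboard front holds a fixed white plastic bin.
- door (a joint): Angle of the door on its upright hinge pins, rad: 0 = fully shut against the carcass, grows as the free edge swings out from the cupboard (to -x of the sill), up to 1.2. It stays where it is left (hinge friction 0.04 N m).
- door_lift (a joint): How far the door has been raised on its lift-off hinge pins, m: 0 = resting, grows upwards. A spring washer and the door's weight press it down: about 3.5 N to start lifting and 1.2 N more for each mm; it is off its pins by 10 mm.
- wedge_center (a point): Centre of the loose dark wooden wedge (about 60 g), 7.5 mm above its flat underside. It is 120 mm long, 34 mm wide, its top one plane sloping from 26 mm high at the butt (60 mm to -x) to 4 mm at the thin end (60 mm to +x). x along it to the thin end, z up when it lies flat.
- wedge_tip (a point): Middle of the wedge's thin end, at its underside; axes as wedge_center. Wood grips wood: a steady push of about 8 to 15 N on the butt raises the door 2 to 3 mm, and the wedge then stays when let go; pressing the butt down as well pins it to the shelf.
- lacquer_box: Round red lacquered wooden box, 96 mm across, 68 mm high; origin at the centre of its underside. Bystander.
- tin_case: Hexagonal tin gift case, 114 mm over corners, 80 mm high; origin at the centre of its underside. Bystander.
- incense_holder: Ceramic incense holder, an open cup 72 mm across, 50 mm high; origin at the centre of its underside. Bystander.
- saucer_a: Porcelain saucer, 100 mm across, 18 mm high; origin at the centre of its underside. Bystander.
- saucer_b: Second porcelain saucer, same as the first. Bystander.
- offcut: Flat plywood offcut, 90 x 50 x 14 mm, no slope; origin at the centre of its underside. Bystander, not the wedge.
Not all that is in view belongs to the job. Of the things like the part that bears wedge_center, leave any that is purple, red or white; of the rest the larger one is meant.

How it is judged:
By the outcome, as a careful person would: the job done as asked, in the order asked, and still so for the second after the job is handed in, with the robot touching nothing.
It also fails if it takes over 72 s, if anything falls off the work surface, if the arm or the gripper's body presses on something with over 40 N, if the wrist force passes 120 N, or if a joint passes its speed limit or range.

## Working session

There is one attempt and no reset: what is moved stays moved. The work goes in short steps, Python scripts to look and compute and a tool call to move; the robot and the scene stay as the last step left them, time stands still between calls to the robot, and variables do not carry over. Pictures are saved under pics/ and viewed, at most 10 in all, crops included, and the job is handed in when it is done.

Besides the shell and the picture viewer there is one more tool, called after "Emit:" by a JSON object that holds its "fn" and its "kwargs". send_rows: Moves the arm, as the interface text tells. Scaled input: -1 to 1 covers 0.04 m each way for a shift and 0.1 rad each way for a turn. Its arguments: {"type":"object","properties":{"series":{"type":"array","items":{"type":"array","items":{"type":"number"}}},"squeeze":{"type":"number"}},"required":["series"]}

```bash
mkdir -p pics; ls; python3 - <<'E'
from cell import ctrl
import cv2,numpy as np
s=ctrl.state();print(s)
for n in("scene","side"):
    c=ctrl.camera(n);cv2.imwrite(f"pics/{n}0.png",c["image"][:,:,::-1])
    print(n,c["fx"],c["cx"],c["cy"],(-np.array(c["R"]).T@c["t"]).round(),np.array(c["R"]).round(3).tolist())
E
```

```text
pics
{'t': 0.0, 'qpos': array([-2.00229610e-02,  3.20337824e-01,  1.56566128e+00, -6.67638009e-06,
        1.25739684e+00, -1.99940960e-02]), 'qd': array([ 1.11537976e-04,  7.65316670e-04,  3.52606227e-04, -4.20166200e-04,
        6.02368301e-04,  4.46366941e-07]), 'tau': array([-5.01459035e-04, -4.12465632e+01, -2.31973493e+01,  7.28826877e-02,
        4.58198413e-02, -1.41870069e-04]), 'ee_pos': array([ 5.74528921e+02, -5.04545418e-03,  2.27100774e+02]), 'tool_rot': array([-6.47988421e-04,  7.07115969e-01,  7.07097018e-01, -6.26965609e-04]), 'wrist_force': array([0.22123752, 0.05536805, 0.56268741]), 'torque': array([-0.03081871,  0.03839312,  0.02367676]), 'gripper_force': 0.0, 'width': 91.1289720374051}
scene 368.2785095826814 325.28793764570236 201.3986201504093 [1218.  -84.  567.] [[-0.002, 1.0, -0.022], [0.585, -0.016, -0.811], [-0.811, -0.015, -0.584]]
side 456.6119961722324 323.0715674334222 201.05120230032404 [ -21. -850.  554.] [[0.836, -0.549, -0.013], [-0.279, -0.403, -0.872], [0.473, 0.732, -0.49]]
```

View pics/scene0.png

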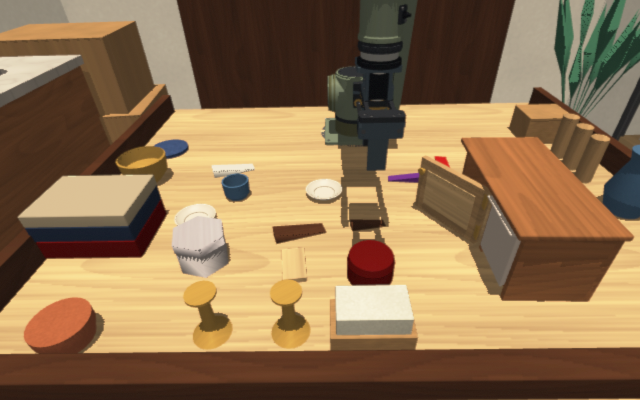

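View pics/side0.png

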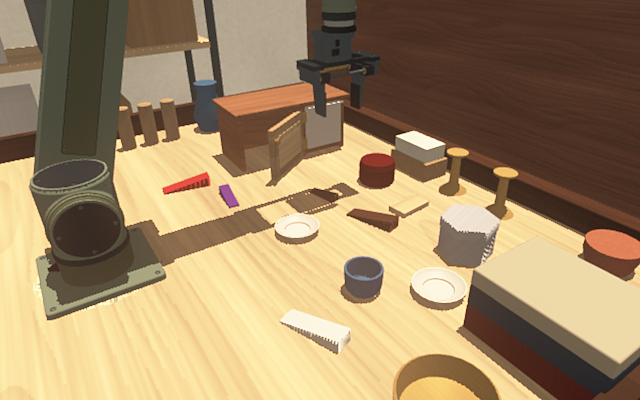

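Scene view: wedge candidates are brown A (300,232), dark B (367,224), purple (405,178), red (442,162) and white (233,169), plus the flat offcut (293,264). Excluding the coloured ones leaves A and B. The door is open, with its hinge near (487,235) and its free edge near (418,190).

```bash
cat > h.py <<'E'
from cell import ctrl
import cv2,numpy as np
def ray(c,u,v,z):
    R=np.array(c["R"]);t=np.array(c["t"]);o=-R.T@t
    d=R.T@np.array([(u-c["cx"])/c["fx"],(v-c["cy"])/c["fy"],1]);return o+d*(z-o[2])/d[2]
def proj(c,X):
    p=np.array(c["R"])@np.array(X,float)+c["t"];return p[:2]/p[2]*[c["fx"],c["fy"]]+[c["cx"],c["cy"]]
def crop(im,u0,v0,u1,v1,s,name):
    cv2.imwrite(name,cv2.resize(im[v0:v1,u0:u1,::-1],None,fx=s,fy=s,interpolation=cv2.INTER_CUBIC))
E
python3 - <<'E'
from h import *
a=ctrl.camera("scene")["image"];b=ctrl.camera("side")["image"]
A=cv2.resize(a[130:300,260:610],(800,389),interpolation=cv2.INTER_CUBIC)
crop(a,260,130,610,300,2.28,"pics/c1.png")
crop(b,190,80,440,240,3.2,"pics/c2.png")
E
```

```text
(no output)
```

View pics/c1.png

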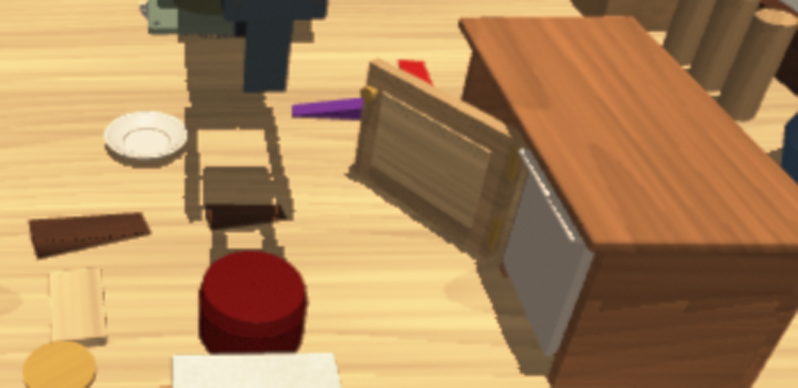

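View pics/c2.png

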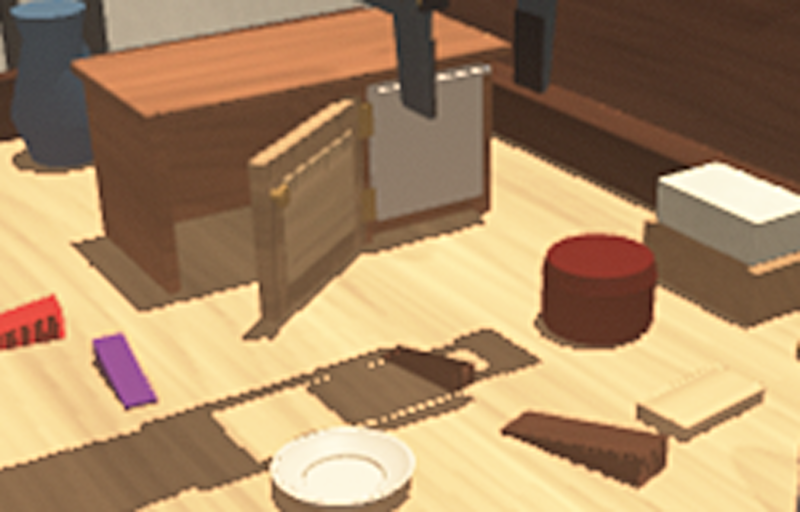

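```bash
python3 - <<'E'
from h import *
a=ctrl.camera("scene");b=ctrl.camera("side")
S=lambda u,v,z:ray(a,u/2.28+260,v/2.28+130,z).round().tolist()
D=lambda u,v,z:ray(b,u/3.2+190,v/3.2+80,z).round().tolist()
print("A scene thin",S(150,234,0),S(142,212,4),"butt",S(38,258,0),S(28,220,26),S(30,222,26))
print("A side thin",D(503,432,0),D(530,412,4),"butt",D(640,486,0),D(664,470,0),D(665,435,26),D(620,450,26))
print("B scene thin",S(288,218,0),"butt",S(210,230,0),S(205,205,20))
print("B side thin",D(390,348,2),"butt",D(470,385,0),D(475,365,18))
print("top S",S(460,20,170),S(590,247,170),S(798,247,170),S(630,17,170))
print("top D",D(75,65,170),D(150,115,170),D(508,45,170),D(375,10,170))
print("foot D",D(178,292,0),D(490,222,0),D(105,235,0)," S",S(552,352,0))
print("door top S free",S(370,62,149),S(358,88,149),"hinge",S(517,135,149),"bot S free",S(350,172,11),S(487,255,11))
print("door top D free",D(252,163,149),D(275,170,149),"hinge",D(360,100,149),"bot D free",D(265,318,11),"hinge",D(365,245,11))
E
```

```text
A scene thin [556.0, -96.0, 0.0] [525.0, -105.0, 4.0] butt [590.0, -209.0, 0.0] [562.0, -219.0, 26.0] [565.0, -217.0, 26.0]
A side thin [524.0, -110.0, 0.0] [553.0, -104.0, 4.0] butt [559.0, -222.0, 0.0] [586.0, -216.0, 0.0] [588.0, -212.0, 26.0] [550.0, -209.0, 26.0]
B scene thin [534.0, 49.0, 0.0] butt [551.0, -34.0, 0.0] [535.0, -39.0, 20.0]
B side thin [524.0, 46.0, 2.0] butt [544.0, -39.0, 0.0] [547.0, -41.0, 18.0]
top S [421.0, 230.0, 170.0] [775.0, 215.0, 170.0] [779.0, 357.0, 170.0] [421.0, 405.0, 170.0]
top D [414.0, 392.0, 170.0] [413.0, 226.0, 170.0] [763.0, 216.0, 170.0] [728.0, 392.0, 170.0]
foot D [428.0, 245.0, 0.0] [744.0, 215.0, 0.0] [425.0, 401.0, 0.0]  S [721.0, 253.0, 0.0]
door top S free [469.0, 129.0, 149.0] [519.0, 107.0, 149.0] hinge [604.0, 229.0, 149.0] bot S free [469.0, 125.0, 11.0] [608.0, 231.0, 11.0]
door top D free [455.0, 131.0, 149.0] [462.0, 108.0, 149.0] hinge [603.0, 215.0, 149.0] bot D free [458.0, 136.0, 11.0] hinge [604.0, 216.0, 11.0]
```

Emit:
{"fn": "send_rows", "kwargs": {"series": [[0, 0, 0, 0.3, -0.35, 0.5, -1], [0, 0, 0, 0.3, -0.35, 0.5, -1], [0, 0, 0, 0.3, -0.35, 0.5, -1], [0, 0, 0, 0.3, -0.35, 0.5, -1], [0, 0, 0, 0.3, -0.35, 0.5, -1], [0, 0, 0, 0, 0, 0, -1], [0, 0, 0, 0, 0, 0, -1], [0, 0, 0, 0, 0, 0, -1]], "squeeze": 10}}

```text
t: 1.1
ee_pos: [506.8, 59.7, 129.2]
tool_rot: [0.001, 0.707, 0.707, 0.001]
wrist_force: [0.7, -0.6, 0.0]
width: 30.1
gripper_force: 0.0
```

Emit:
{"fn": "send_rows", "kwargs": {"series": [[0, 0, 0, 0.3, 0, 0, -1], [0, 0, 0, 0.3, 0, 0, -1], [0, 0, 0, 0.3, 0, 0, -1], [0, 0, 0, 0.3, 0, 0, -1], [0, 0, 0, 0.3, 0, 0, -1], [0, 0, 0, 0.3, 0, 0, -1], [0, 0, 0, 0.3, 0, 0, -1], [0, 0, 0, 0.3, 0, 0, -1], [0, 0, 0, 0.3, 0, 0, -1], [0, 0, 0, 0.3, 0, 0, -1]]}}

```text
t: 2.1
ee_pos: [504.9, 180.9, 127.9]
tool_rot: [0.0, 0.707, 0.707, -0.0]
wrist_force: [-0.9, -1.4, -0.5]
width: 0.7
gripper_force: 0.4
```

Emit:
{"fn": "send_rows", "kwargs": {"series": [[0, 0, 0, 0.1, 0, 0, -1], [0, 0, 0, 0.1, 0, 0, -1], [0, 0, 0, 0.1, 0, 0, -1]]}}

```text
t: 2.4
ee_pos: [504.9, 192.1, 127.9]
tool_rot: [0.0, 0.707, 0.707, -0.0]
wrist_force: [-0.5, -1.2, 0.4]
width: 0.8
gripper_force: 0.2
```

Emit:
{"fn": "send_rows", "kwargs": {"series": [[0, 0, 0, 0.06, 0, 0, -1], [0, 0, 0, 0.06, 0, 0, -1], [0, 0, 0, 0.06, 0, 0, -1]]}}

```text
t: 2.7
ee_pos: [505.0, 199.1, 128.0]
tool_rot: [0.0, 0.707, 0.707, -0.0]
wrist_force: [-0.9, -0.5, 0.6]
width: 0.7
gripper_force: 0.2
```

Emit:
{"fn": "send_rows", "kwargs": {"series": [[0, 0, 0, 0.05, 0, 0, -1], [0, 0, 0, 0.05, 0, 0, -1]]}}

```text
t: 2.9
ee_pos: [505.0, 203.3, 128.0]
tool_rot: [0.0, 0.707, 0.707, 0.0]
wrist_force: [0.0, -0.8, 0.5]
width: 0.6
gripper_force: 0.2
```

Emit:
{"fn": "send_rows", "kwargs": {"series": [[0, 0, 0, 0.05, 0, 0, -1], [0, 0, 0, 0.03, 0, 0, -1]]}}

```text
t: 3.1
ee_pos: [505.0, 206.6, 128.0]
tool_rot: [0.0, 0.707, 0.707, 0.0]
wrist_force: [0.2, 0.3, 0.1]
width: 0.4
gripper_force: 0.2
```

Emit:
{"fn": "send_rows", "kwargs": {"series": [[0, 0, 0, 0.04, 0, 0, -1], [0, 0, 0, 0, 0, 0, -1]]}}

```text
t: 3.3
ee_pos: [505.1, 208.3, 128.0]
tool_rot: [0.0, 0.707, 0.707, 0.0]
wrist_force: [0.2, 0.1, -0.0]
width: 0.5
gripper_force: 0.0
```

```bash
python3 - <<'E'
from h import *
a=ctrl.camera("scene")["image"];b=ctrl.camera("side")["image"]
A=cv2.resize(a[130:280,380:580],(798,598),interpolation=cv2.INTER_CUBIC)
B=cv2.resize(b[80:230,190:390],(0,0),fx=2,fy=2,interpolation=cv2.INTER_CUBIC)
A=cv2.resize(A,(400,300))
cv2.imwrite("pics/d1.png",np.hstack([A,B])[:,:,::-1])
E
```

```text
(no output)
```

View pics/d1.png

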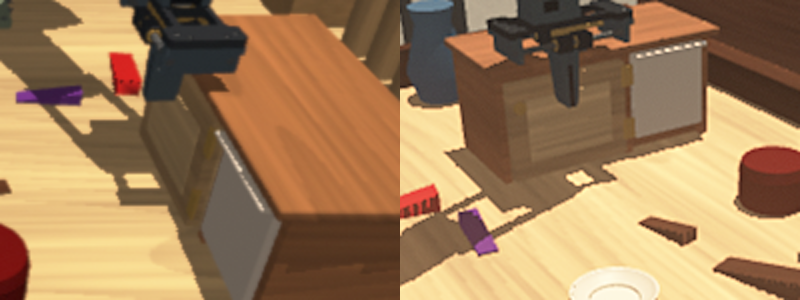

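Side half: the door is almost shut, with its free edge near (505,90) and the gripper just above the cupboard top. I'll keep pushing until it makes firm contact.

Emit:
{"fn": "send_rows", "kwargs": {"series": [[0, 0, 0, 0.04, 0, 0, -1], [0, 0, 0, 0.02, 0, 0, -1]]}}

```text
t: 3.6
ee_pos: [505.1, 208.9, 128.0]
tool_rot: [0.001, 0.707, 0.707, -0.001]
wrist_force: [1.5, -8.5, 2.3]
width: 0.8
gripper_force: 4.1
```

Emit:
{"fn": "send_rows", "kwargs": {"series": [[0, 0, 0, 0.04, 0, 0, -1], [0, 0, 0, 0, 0, 0, -1]]}}

```text
t: 3.8
ee_pos: [505.0, 208.8, 128.1]
tool_rot: [0.002, 0.707, 0.707, -0.002]
wrist_force: [0.8, -11.8, 1.5]
width: 0.5
gripper_force: 5.9
```

Emit:
{"fn": "send_rows", "kwargs": {"series": [[0, 0, 0, 0.04, 0, 0, -1], [0, 0, 0, 0, 0, 0, -1]]}}

```text
t: 4.0
ee_pos: [505.1, 208.8, 128.1]
tool_rot: [0.003, 0.707, 0.708, -0.003]
wrist_force: [1.5, -17.3, 4.8]
width: 0.4
gripper_force: 8.6
```

Emit:
{"fn": "send_rows", "kwargs": {"series": [[0, 0, 0, -0.5, 0, 0, -1], [0, 0, 0, -0.5, 0, 0, -1], [0, 0, 0, -0.5, 0, -0.6, -1], [0, 0, 0, -0.5, 0.1, -0.6, 0], [0, 0, 0, -0.9, 0.2, -0.6, 0.3], [0, 0, 0, -0.9, 0.2, 0, 0.3], [0, 0, 0, -0.9, 0.2, 0, 0.3], [0, 0, 0, -0.9, 0.2, 0, 0.3], [0, 0, 0, -0.9, 0.2, 0, 0.3], [0, 0, 0, -0.9, 0.2, 0, 0.3]]}}

```text
t: 5.0
ee_pos: [557.3, -83.8, 200.1]
tool_rot: [0.0, 0.707, 0.707, 0.0]
wrist_force: [0.5, 0.1, 1.2]
width: 53.4
gripper_force: 0.0
```

Emit:
{"fn": "send_rows", "kwargs": {"series": [[0, 0, 0, -0.9, 0.2, 0, 0.3], [0, 0, 0, -0.9, 0.2, 0, 0.3], [0, 0, -1, -0.5, 0, 0, 0.3], [0, 0, -1, 0, 0, 0, 0.3], [0, 0, -1, 0, 0, 0, 0.3], [0, 0, 0, 0, 0, 0, 0.3], [0, 0, 0, 0, 0, 0, 0.3]]}}

```text
t: 5.7
ee_pos: [573.1, -174.3, 200.0]
tool_rot: [0.0, 0.594, 0.804, 0.0]
wrist_force: [0.0, -0.8, -0.3]
width: 59.1
gripper_force: 0.0
```

```bash
python3 - <<'E'
from h import *
w=ctrl.camera("wrist");cv2.imwrite("pics/w1.png",w["image"][:,:,::-1])
im=w["image"].astype(int)
m=((im.sum(2)<260)&(im[:,:,0]>im[:,:,2]+20)).astype(np.uint8)
n,l,s,c=cv2.connectedComponentsWithStats(m)
for i in range(1,n):
    if s[i,4]>300:
        cs,_=cv2.findContours((l==i).astype(np.uint8),cv2.RETR_EXTERNAL,cv2.CHAIN_APPROX_NONE)
        print(s[i],c[i],[ray(w,u,v,10)[:2].round().tolist() for u,v in cv2.boxPoints(cv2.minAreaRect(cs[0]))])
E
```

```text
[    0     0   177   178 11090] [64.97944094 59.79711452] [[227.0, -145.0], [278.0, -50.0], [472.0, -107.0], [430.0, -218.0]]
[310   0  31  36 916] [325.49781659  16.32641921] [[525.0, -42.0], [520.0, -14.0], [544.0, -9.0], [550.0, -37.0]]
[  432     0   150   106 12717] [508.47440434  48.76212943] [[622.0, 15.0], [750.0, 54.0], [795.0, -26.0], [657.0, -69.0]]
[ 535   16  105  159 7808] [593.62615266  95.08401639] [[776.0, -89.0], [776.0, 61.0], [840.0, 56.0], [848.0, -98.0]]
[198  48  24  52 301] [208.34883721  78.12956811] [[430.0, -85.0], [450.0, -79.0], [460.0, -123.0], [439.0, -130.0]]
[201  82  38 122 510] [218.69803922 148.44509804] [[455.0, -232.0], [456.0, -107.0], [473.0, -105.0], [475.0, -230.0]]
[ 271  102  111  122 6040] [313.35480132 164.31423841] [[534.0, -229.0], [522.0, -102.0], [622.0, -89.0], [645.0, -216.0]]
[246 111  35 111 719] [265.43393602 163.34631433] [[512.0, -237.0], [509.0, -119.0], [521.0, -119.0], [525.0, -237.0]]
[178 132  29  67 487] [194.87679671 158.0513347 ] [[435.0, -232.0], [433.0, -162.0], [453.0, -159.0], [456.0, -229.0]]
[ 498  189  142   77 4410] [566.71201814 231.43514739] [[760.0, -146.0], [893.0, -82.0], [944.0, -146.0], [804.0, -214.0]]
[ 90 238  59  21 311] [114.36012862 245.05144695] [[357.0, -326.0], [356.0, -305.0], [417.0, -291.0], [419.0, -313.0]]
[180 274  25  61 778] [189.44987147 304.64138817] [[468.0, -400.0], [460.0, -319.0], [484.0, -314.0], [494.0, -395.0]]
[433 275  24  60 729] [446.36076818 305.05898491] [[728.0, -240.0], [750.0, -231.0], [787.0, -302.0], [764.0, -312.0]]
[ 228  347  342   25 6787] [406.60085457 361.1466038 ] [[530.0, -401.0], [922.0, -281.0], [939.0, -312.0], [538.0, -436.0]]
```

View pics/w1.png

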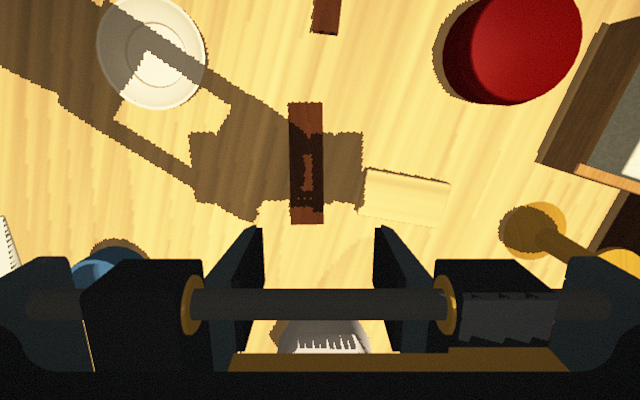

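Wrist view: the brown wedge A spans u 289–323, v 102–224, with its thin end up and lined up with the tool. The offcut's edge is at u≈362, and wedge B is at (325,15).

```bash
python3 - <<'E'
from h import *
from scipy.spatial.transform import Rotation as Ro
w=ctrl.camera("wrist");s=ctrl.state()
t=ray(w,307,103,2);b=ray(w,306.5,224,26);b0=ray(w,306.5,222,0);print(t,b,b0,np.linalg.norm(t-b))
R=Ro.from_quat(np.roll(s["tool_rot"],-1)).as_matrix()
d=(t-b)[:2];d/=np.linalg.norm(d);g=np.array([*(t[:2]-d*90),17])
print(s["ee_pos"],g,"delta tool",R.T@(g-s["ee_pos"]),"ang",np.degrees(np.arctan2(d[1],d[0])),np.degrees(np.arctan2(R[1,0],R[0,0])))
print("offcut",[ (R.T@(ray(w,u,v,14)-g)).round() for u,v in((365,170),(360,212))])
E
```

```text
[ 540.18968889 -102.67791796    2.        ] [ 574.27466804 -216.54101889   26.        ] [ 575.51332188 -223.71136709    0.        ] 121.25424345846815
[ 573.07305988 -174.14511054  200.00188822] [ 565.99962015 -188.89768048   17.        ] delta tool [-12.0173656  -11.14578681 182.99922766] ang 106.66509857677903 107.12719150731994
offcut [array([25., 59.,  3.]), array([-20.,  56.,   3.])]
```

Emit:
{"fn": "send_rows", "kwargs": {"series": [[0, 0, 0, -0.15, -0.14, 0.75, 0.3], [0, 0, 0, -0.15, -0.14, 0.75, 0.3], [0, 0, 0, 0, 0, 0.75, 0.3], [0, 0, 0, 0, 0, 0.75, 0.3], [0, 0, 0, 0, 0, 0.75, 0.3], [0, 0, 0, 0, 0, 0.6, 0.3], [0, 0, 0, 0, 0, 0.2, 0.3], [0, 0, 0, 0, 0, 0, 0.3]]}}

```text
t: 6.6
ee_pos: [565.4, -188.8, 17.1]
tool_rot: [-0.001, 0.594, 0.805, -0.0]
wrist_force: [0.2, 0.3, -0.2]
width: 59.4
gripper_force: 0.0
```

Emit:
{"fn": "send_rows", "kwargs": {"series": [[0, 0, 0, 0, 0, 0, -1], [0, 0, 0, 0, 0, 0, -1], [0, 0, 0, 0, 0, 0, -1], [0, 0, 0, 0, 0, 0, -1], [0, 0, 0, 0, 0, 0, -1], [0, 0, 0, 0, 0, 0, -1]], "squeeze": 20}}

```text
t: 7.2
ee_pos: [566.4, -189.4, 19.1]
tool_rot: [0.001, 0.594, 0.805, 0.0]
wrist_force: [-0.9, 0.4, 4.8]
width: 34.1
gripper_force: 19.9
```

Emit:
{"fn": "send_rows", "kwargs": {"series": [[0, 0, 0, 0, 0, -0.6, -1], [0, 0, 0, 0, 0, -0.8, -1], [0, 0, 0, 0, 0, -0.8, -1], [0, 0, 0, 0, 0, -0.8, -1], [0, 0, 0.84, 0, 0, 0, -1], [0, 0, 0.84, 0, 0, 0, -1], [0, 0, 0.84, 0, 0, 0, -1], [0, 0, 0.84, 0, 0, 0, -1], [0, 0, 0, 0, 0, 0, -1]]}}

```text
t: 8.1
ee_pos: [565.6, -189.1, 137.8]
tool_rot: [-0.0, 0.72, 0.694, -0.0]
wrist_force: [-0.1, 0.5, -0.5]
width: 34.4
gripper_force: 19.9
```

```bash
python3 - <<'E'
from h import *
a=ctrl.camera("scene")["image"];b=ctrl.camera("side")["image"]
np.save("a.npy",a);np.save("b.npy",b)
B=cv2.resize(b[85:185,210:370],(800,500),interpolation=cv2.INTER_CUBIC)
cv2.imwrite("pics/e1.png",B[:,:,::-1])
E
```

```text
(no output)
```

View pics/e1.png

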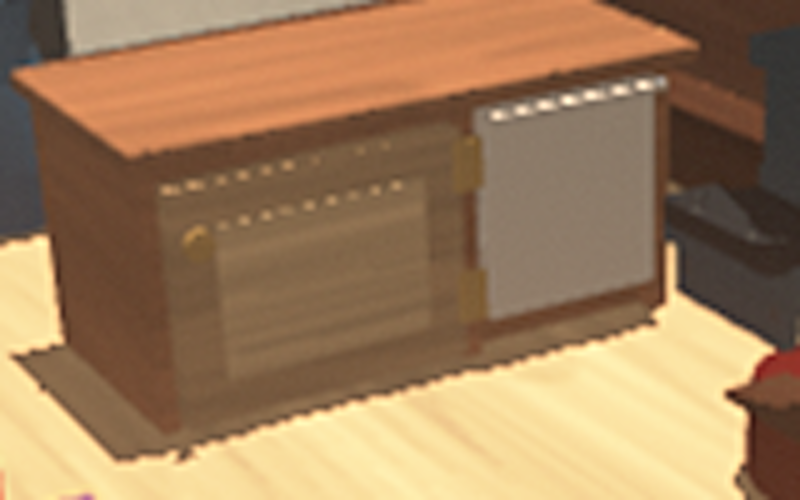

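Side crop: the door is shut, with its free top corner at (160,190), knob at (195,238), hinges at (468,160) and (472,295), and the foot of the hinge post at (472,352).

```bash
python3 - <<'E'
from h import *
b=ctrl.camera("side")
D=lambda u,v,z:ray(b,u/5+210,v/5+85,z).round(1)[:2].tolist()
print("freetop",[D(160,190,z) for z in(147,152)],"carcass foot",D(165,432,0),"hinge top right",D(455,122,149),"post foot",D(472,354,0),"knob",D(195,238,131),"R foot",D(662,302,0))
print("top front",D(130,157,170),D(697,43,170), "bin bottom",D(488,320,20))
E
```

```text
freetop [[426.5, 229.8], [421.0, 216.6]] carcass foot [422.0, 248.4] hinge top right [608.4, 231.5] post foot [620.2, 242.1] knob [428.2, 194.1] R foot [760.9, 242.7]
top front [409.6, 224.1] [767.8, 219.1] bin bottom [631.2, 240.4]
```

Emit:
{"fn": "send_rows", "kwargs": {"series": [[0, 0, 0, 0.8, -0.36, 0, -1], [0, 0, 0, 0.8, -0.36, 0, -1], [0, 0, 0, 0.8, -0.36, 0, -1], [0, 0, 0, 0.8, -0.36, 0, -1], [0, 0, 0, 0.8, -0.36, 0, -1], [0, 0, 0, 0.8, -0.36, 0, -1], [0, 0, 0, 0.8, -0.36, 0, -1], [0, 0, 0, 0.8, -0.36, 0, -1], [0, 0, 0, 0.8, 0, 0, -1], [0, 0, 0, 0, 0, 0, -1]]}}

```text
t: 9.25
ee_pos: [461.1, 105.6, 138.3]
tool_rot: [-0.0, 0.718, 0.696, 0.001]
wrist_force: [-0.5, -0.5, -0.1]
width: 33.9
gripper_force: 19.9
```

Emit:
{"fn": "send_rows", "kwargs": {"series": [[0, 0, 0, 0, 0, 0.6, -1], [0, 0, 0, 0, 0, 0.6, -1], [0, 0, 0, 0, 0, 0.6, -1], [0, 0, 0, 0, 0, 0.6, -1], [0, 0, 0, 0, 0, 0.35, -1], [0, 0, 0, 0, 0, 0, -1], [0, 0, 0, 0, 0, 0, -1]]}}

```text
t: 9.95
ee_pos: [461.5, 102.3, 28.2]
tool_rot: [0.0, 0.72, 0.694, 0.0]
wrist_force: [-0.0, -0.2, -0.6]
width: 33.9
gripper_force: 19.9
```

```bash
python3 - <<'E'
from h import *
b=ctrl.camera("side")["image"];w=ctrl.camera("wrist")["image"]
B=cv2.resize(b[110:210,210:343],(532,400),interpolation=cv2.INTER_CUBIC)
crop(b,210,110,343,210,3,"pics/x.png")
A=cv2.imread("pics/x.png");W=cv2.resize(w[:,:,::-1],(400,250))
o=np.zeros((300,800,3),np.uint8);o[:,:399]=A[:300,:399];o[:250,400:]=W;cv2.imwrite("pics/f1.png",o)
E
```

```text
(no output)
```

View pics/f1.png

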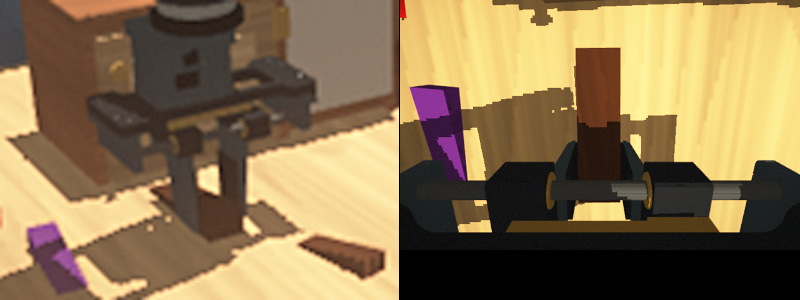

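Wedge is held level with its thin end towards the door. In the wrist half its sides are at u≈577–620 of the composite, and the purple wedge is well clear. I'll lower it and slide it under.

Emit:
{"fn": "send_rows", "kwargs": {"series": [[0, 0, 0, 0, 0, 0.1, -1], [0, 0, 0, 0, 0, 0.1, -1], [0, 0, 0, 0, 0, 0, -1]]}}

```text
t: 10.35
ee_pos: [460.8, 102.7, 19.7]
tool_rot: [-0.0, 0.72, 0.694, -0.0]
wrist_force: [-0.7, 1.2, -0.8]
width: 33.8
gripper_force: 19.9
```

Emit:
{"fn": "send_rows", "kwargs": {"series": [[0, 0, 0, 0.3, 0, 0, -1], [0, 0, 0, 0.3, 0, 0, -1], [0, 0, 0, 0.3, 0, 0, -1], [0, 0, 0, 0.2, 0, 0, -1], [0, 0, 0, 0.1, 0, 0, -1], [0, 0, 0, 0, 0, 0, -1]]}}

```text
t: 10.95
ee_pos: [462.8, 151.5, 19.9]
tool_rot: [0.0, 0.719, 0.695, 0.0]
wrist_force: [-0.1, -0.3, -1.2]
width: 33.8
gripper_force: 19.9
```

Emit:
{"fn": "send_rows", "kwargs": {"series": [[0, 0, 0, 0, 0, 0, 0.15], [0, 0, 0, 0, 0, 0, 0.15], [0, 0, 0, 0, 0, 0, 0.15], [0, 0, 0, 0, 0, -0.7, 0.15], [0, 0, 0, 0, 0, -0.7, 0.15], [0, 0, 0, -0.5, 0, 0, -0.5], [0, 0, 0, -0.5, 0, 0, -1], [0, 0, 0, -0.5, 0, 0, -1], [0, 0, 0, 0, 0, 0, -1], [0, 0, 0, 0, 0, 0, -1]], "squeeze": 20}}

```text
t: 11.95
ee_pos: [460.8, 90.6, 76.1]
tool_rot: [0.0, 0.72, 0.694, 0.0]
wrist_force: [0.1, 0.4, -0.5]
width: 14.9
gripper_force: 0.0
```

Emit:
{"fn": "send_rows", "kwargs": {"series": [[0, 0, 0, 0, 0, 0, -1], [0, 0, 0, 0, 0, 0, -1], [0, 0, 0, 0, 0, 0.7, -1], [0, 0, 0, 0, 0, 0.6, -1], [0, 0, 0, 0, 0, 0, -1]]}}

```text
t: 12.45
ee_pos: [458.4, 91.0, 21.7]
tool_rot: [-0.002, 0.719, 0.695, -0.003]
wrist_force: [-0.5, -0.1, 0.3]
width: 0.6
gripper_force: 0.0
```

```bash
python3 - <<'E'
from h import *
w=ctrl.camera("wrist");cv2.imwrite("pics/g1.png",w["image"][:,:,::-1]);s=ctrl.state();print(s["ee_pos"],s["width"])
E
```

```text
[459.66562353  91.09078494  23.03999557] 0.39204963249627883
```

View pics/g1.png

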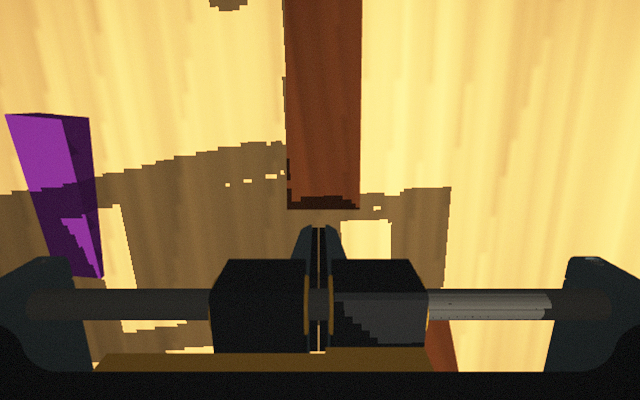

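Wrist view: the wedge's butt is centred at u≈324, v≈208, just ahead of the closed fingers at u≈319. It is straight, so I can push.

Emit:
{"fn": "send_rows", "kwargs": {"series": [[0, 0, 0, 0.2, 0.04, 0.06, -1], [0, 0, 0, 0.15, 0, 0, -1], [0, 0, 0, 0.1, 0, 0, -1], [0, 0, 0, 0.1, 0, 0, -1], [0, 0, 0, 0.05, 0, 0, -1]]}}

```text
t: 13.0
ee_pos: [463.4, 115.2, 22.0]
tool_rot: [0.0, 0.72, 0.694, 0.0]
wrist_force: [-1.0, -0.5, 0.3]
width: 0.5
gripper_force: 0.2
```

Emit:
{"fn": "send_rows", "kwargs": {"series": [[0, 0, 0, 0.06, 0, 0, -1], [0, 0, 0, 0.06, 0, 0, -1]]}}

```text
t: 13.2
ee_pos: [463.3, 119.6, 21.6]
tool_rot: [0.0, 0.72, 0.694, 0.0]
wrist_force: [0.1, 0.2, 1.1]
width: 0.7
gripper_force: 0.3
```

Emit:
{"fn": "send_rows", "kwargs": {"series": [[0, 0, 0, 0.06, 0, 0, -1], [0, 0, 0, 0.06, 0, 0, -1]]}}

```text
t: 13.4
ee_pos: [463.5, 124.4, 21.6]
tool_rot: [0.0, 0.72, 0.694, -0.0]
wrist_force: [0.0, -0.1, 0.9]
width: 0.5
gripper_force: 0.3
```

Emit:
{"fn": "send_rows", "kwargs": {"series": [[0, 0, 0, 0.05, 0, 0, -1], [0, 0, 0, 0.05, 0, 0, -1]]}}

```text
t: 13.6
ee_pos: [463.6, 128.3, 21.5]
tool_rot: [0.0, 0.72, 0.694, -0.0]
wrist_force: [-0.2, -1.9, 0.4]
width: 0.1
gripper_force: 0.8
```

Emit:
{"fn": "send_rows", "kwargs": {"series": [[0, 0, 0, 0.05, 0, 0, -1], [0, 0, 0, 0.03, 0, 0, -1]]}}

```text
t: 13.8
ee_pos: [463.6, 131.4, 21.5]
tool_rot: [0.0, 0.72, 0.694, -0.0]
wrist_force: [-0.3, -5.2, 2.4]
width: -0.2
gripper_force: 2.3
```

Emit:
{"fn": "send_rows", "kwargs": {"series": [[0, 0, 0, 0.04, 0, 0, -1], [0, 0, 0, 0.03, 0, 0, -1]]}}

```text
t: 14.0
ee_pos: [463.6, 133.5, 21.6]
tool_rot: [0.0, 0.719, 0.695, -0.001]
wrist_force: [-0.3, -6.2, 2.2]
width: 0.6
gripper_force: 3.1
```

Emit:
{"fn": "send_rows", "kwargs": {"series": [[0, 0, 0, 0.04, 0, 0, -1], [0, 0, 0, 0.04, 0, 0, -1]]}}

```text
t: 14.2
ee_pos: [463.6, 136.5, 21.6]
tool_rot: [0.0, 0.719, 0.695, -0.001]
wrist_force: [-0.0, -6.7, 3.3]
width: 0.6
gripper_force: 3.6
```

Emit:
{"fn": "send_rows", "kwargs": {"series": [[0, 0, 0, 0.04, 0, 0, -1], [0, 0, 0, 0.04, 0, 0, -1]]}}

```text
t: 14.4
ee_pos: [463.7, 139.4, 21.6]
tool_rot: [0.001, 0.719, 0.695, -0.001]
wrist_force: [-0.8, -8.6, 3.0]
width: 0.2
gripper_force: 4.1
```

Emit:
{"fn": "send_rows", "kwargs": {"series": [[0, 0, 0, 0.04, 0, 0, -1], [0, 0, 0, 0, 0, 0, -1]]}}

```text
t: 14.6
ee_pos: [463.7, 141.1, 21.5]
tool_rot: [0.0, 0.719, 0.695, -0.001]
wrist_force: [0.2, -7.3, 2.7]
width: 0.7
gripper_force: 3.6
```

Emit:
{"fn": "send_rows", "kwargs": {"series": [[0, 0, 0, 0.04, 0, 0, -1], [0, 0, 0, 0.01, 0, 0, -1], [0, 0, 0, 0, 0, 0, -1]]}}

```text
t: 14.9
ee_pos: [463.7, 142.8, 21.6]
tool_rot: [0.001, 0.719, 0.695, -0.001]
wrist_force: [0.4, -9.1, 2.6]
width: 0.4
gripper_force: 4.3
```

Emit:
{"fn": "send_rows", "kwargs": {"series": [[0, 0, 0, -0.1, 0, 0, -1], [0, 0, 0, -0.2, 0, 0, -1], [0, 0, 0, -0.5, 0, 0, -1], [0, 0, 0, -0.8, 0, 0, -1], [0, 0, 0, -0.5, 0, -0.7, -1], [0, 0, 0, -0.3, 0, -0.8, -1], [0, 0, 0, 0, 0, -0.8, -1], [0, 0, 0, 0, 0, -0.8, -1], [0, 0, 0, 0, 0, 0, -1]]}}

```text
t: 15.8
ee_pos: [463.7, 48.4, 149.6]
tool_rot: [0.003, 0.72, 0.694, 0.004]
wrist_force: [0.1, 0.2, -0.5]
width: 0.6
gripper_force: 0.0
```

```bash
python3 - <<'E'
from h import *
w=ctrl.camera("wrist")["image"];b=ctrl.camera("side")["image"];b0=np.load("b.npy")
o=np.zeros((550,800,3),np.uint8)
R=lambda i,x,y:cv2.resize(i,(x,y),interpolation=cv2.INTER_CUBIC)
o[:300,:400]=R(b0[95:185,225:345],400,300);o[:300,400:]=R(b[95:185,225:345],400,300);o[300:,:400]=R(w,400,250)
cv2.imwrite("pics/i1.png",o[:,:,::-1])
E
```

```text
(no output)
```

View pics/i1.png

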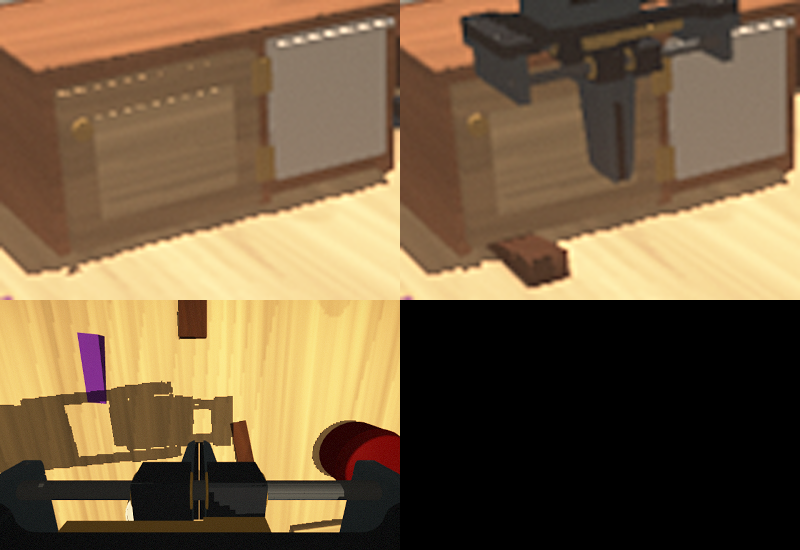

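The wedge sits under the free half of the shut door. The knob has moved up from v≈125 to v≈121 at 3.3x zoom, which is about 2 mm of lift, and it stays there with the robot clear.

```bash
python3 -c "
from cell import ctrl
print(ctrl.close_job())"
```

```text
the job is handed in; nothing more can be done
None
```

The door is fully shut and jammed by the brown wedge under its free half, raised about 2–3 mm on its pins by my estimate, and the job is handed in; I moved nothing else.

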